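# Take a bare porcelain shaker out of a pick bin with tongs

## Robot

A 6-joint arm with a two-finger parallel gripper is mounted at the origin on the work surface. World frame = base frame: x ahead of the robot, y to its left, z up, the work surface at z = 0. Lengths are in m, angles in rad, forces in N, time in s.
With the tool pointing down it reaches from about 0.3 to 0.775 m from the base axis. Payload 14.6 kg.
Tool frame: the origin (TCP) lies on the centre line of the jaws, within the pads' length; the fingertips stand 19 mm ahead of it and the grasp point (between the pads) is the TCP; y points along the fingers, x is the direction in which the jaws open and shut, and the axes are right-handed (so a half turn about y gives the same grasp; the last joint's range is limited). The gripper opens to 94 mm and grips with 3 to 60 N. Pads are 16 mm wide; open, the fingers measure 119 mm over their backs; the gripper's body (75 mm by 177 mm) begins 78 mm behind the grasp point.
Start: joints at [-1.249, 0.3, 1.521, -0, 1.321, -0.067], TCP at [0.208, -0.509, 0.224] pointing down, gripper open.
Joint ranges: [-3.03, 3.03], [-0.79, 2.21], [0.23, 2.52], [-1.04, 4.18], [0, 3.07], [-2.55, 2.55]. Speed limits (rad/s): [2.22, 2.22, 2.57, 3.14, 3.14, 3.14].

## Interface

Orientations are given as [roll, pitch, yaw] about the fixed x, y, z axes, in that order (R = Rz(yaw) Ry(pitch) Rx(roll)).
In Python, from station import get_obs, cams, workorder gives the robot as it stands.
- The arm moves only by the shell command python3 -m handwheel 'ROWS' [FORCE]. ROWS is JSON, a list of rows, each an object of numbers: "fingers": the opening, from -1 (shut) to 1 (fully open); "x", "y", "z": the shift along the tool's x, y, z in m; "spin": the turn about the tool's y in degrees. In form: [{"fingers": .., "x": .., "y": .., "z": .., "spin": ..}, ...]. A call has exactly 10 rows; each row is the pose to reach, as a shift and turn from the pose commanded when the call began, along the tool's axes at that moment; what a row does not reach only later rows make up. A row lasts 1/10 s, in which the tool goes at most 50 mm and 8.59 degrees, less where a joint would pass 70% of its speed; a pose out of reach is approached as far as the arm can. A call with a gripper value outside its range is refused whole. The fingers move at their own pace and stop on an object; FORCE is the grip in N (left out, the last holds). Time passes only in rows, so rows that repeat a pose let the fingers close, or fill a call up. It gives the time, the measured TCP pose, the force and the opening at its end, in the units of the state.
- get_obs(): the state, without advancing time (a new reading comes with each control period).
- cams.camera(name): name is "side" or "top"; returns (picture, depth): 420x560x3 uint8, red, green, blue; 420x560 float32, m along the optical axis (not along the pixel's ray), 0 where there is no reading.
- cams.get_calibration(name): a dict with "fx", "fy", "cx", "cy" (pixels), "view" (4x4, takes a point from world to camera coordinates). Camera axes: x right, y down, z forward; pixel columns grow to the right and rows downward; lengths in m; the calibration is good to about 2 mm. A picture is of the moment at which its call begins. get_calibration takes no time and is no camera call.
- workorder.hand_in(): hands the job in, once; it reports no verdict.
The state is a dict: "time_s": time; "qpos": joint angles; "joint_vel": joint speeds; "tau": joint torques, N m; "ee_pos": TCP position; "eef_rot": TCP orientation; "force": force on the tool from outside, world axes, zero at the start; "moment": the same for the moment, N m; "grip_width": finger opening in m.
Only numpy, scipy, OpenCV 4.12 (cv2) and the standard library are available. Lean on these libraries where they do the work, as an engineer would, in place of code of your own. Each camera call takes 0.05 s, during which the arm holds its last target. There are 200 camera calls.

## Task

Pick up the spring tongs from their rest by their black grips, reach with open jaws into the cardboard bin through its mouth, below the header strip, and close the tongs on the white porcelain shaker; the gripper's own fingers must not touch the shaker. Lift it off the bin's floor, bring it out through the mouth below the header strip without disturbing the carton and the tin behind it, and finish while still holding it upright in the tongs, in front of the bin and with its underside at least 5 cm above the bench. Do not put it down or let go.

Things in the scene. Friction and masses are not known exactly. Their poses are not given: they have to be found in the camera images.
- tongs: spring tongs, steel with black grips, 0.18 kg, lying level on their rest. Origin: midway between the grips, at half height (42 mm above the bench at the start), near the centre of mass; grip here. x to the jaws, z up, legs open along y. Grips: flat, upright, x = -40 to 40 mm, 22 mm high, outer faces 60 mm apart when open. Pivot at x = -100, loop to -138, jaw ends at +145 mm; at most 88 mm wide
- tongs_tip (a point): the point midway between the rubber jaw pads, 125 mm ahead of the origin of the tongs on their x axis, at half height. The pads are 40 mm long (x from 105 to 145 mm of the tongs), 24 mm high and about 72 mm apart when open
- tongs_left (a joint): how far each leg is squeezed in, rad (both alike): 0 open, 0.08 on the shaker (grips 44 mm apart), 0.13 shut. A spring holds them open: the grips yield only above 6 N per side, and need 9 N to close on the shaker. Squeezed to 55 mm, the tongs are held with the jaws still open; about 25 N holds the shaker firmly
- tongs_rest: fixed grey plastic rest, 160 x 100 mm, with two cross ridges 10 mm thick and 32 mm high at x = -65 and +70 mm on which the tongs lie; between the ridges only a 5 mm base plate. Origin under its centre, on the bench; the origin of the tongs lies above it
- bin: fixed open-topped cardboard pick bin, inside 200 mm wide and 190 mm deep, walls and floor 5 mm, sides 150 mm high, back 100 mm. Origin on the bench under the middle of its mouth; x points into the bin, z up. At the mouth (x = 0) are a lip up to 12 mm and a header strip, 10 mm thick, from 120 to 150 mm above the bench: the mouth is a window 200 mm wide and 108 mm high
- shaker: the small white porcelain shaker: an upright round body 36 mm in diameter, 64 mm high with a domed top, about 90 g, standing on the bin's floor 45 to 60 mm (its axis) behind the mouth. Origin at the centre of its underside
- shaker_center (a point): centre of the shaker, 32 mm above its underside (37 mm above the bench when it stands in the bin)
- small_carton: white carton 50 x 70 x 85 mm standing in the bin behind the shaker, 140 mm behind the mouth on the side of the bin's -y wall; to be left alone. Origin at the centre of its underside
- spice_tin: round tin 56 mm in diameter, 70 mm high, standing in the bin behind the shaker, 140 mm behind the mouth on the side of the bin's +y wall; to be left alone. Origin at the centre of its underside
There are look-alikes about, which are no part of the job. Of the things that look like the shaker, take the one that is farthest to the robot's left at the start.

How it is judged:
By the outcome, as a careful person would: the job done as asked, in the order asked, and still so for the second after the job is handed in, while the arm keeps its last pose, push and grip.
It also fails if it takes over 43 s, if anything falls off the work surface, if the arm or the gripper's body presses on something with over 40 N, if the wrist force passes 120 N, or if a joint passes its speed limit or range.

## Working session

There is one attempt and no reset: what is moved stays moved. The work goes in short steps, Python scripts to look and compute and a shell command to move; the robot and the scene stay as the last step left them, time stands still between calls to the robot, and variables do not carry over. Pictures are saved under pics/ and viewed, about 8 in all and at most 12, crops included, and the job is handed in when it is done.

```bash
ls; mkdir -p pics; cat > h.py <<'E'
import numpy as np, cv2
from station import get_obs, cams, workorder
from scipy.spatial.transform import Rotation as Rot
def shot(n,f=None):
    p,d=cams.camera(n)
    np.savez('/tmp/%s.npz'%n,p=p,d=d)
    if f: cv2.imwrite('pics/'+f,p[:,:,::-1])
    return p,d
def cloud(n,d):
    c=cams.get_calibration(n); v,u=np.indices(d.shape)
    P=np.stack([(u-c['cx'])/c['fx']*d,(v-c['cy'])/c['fy']*d,d,np.ones_like(d)],-1)
    W=P@np.linalg.inv(np.array(c['view'])).T
    return W[...,:3]
def R(o): return Rot.from_euler('xyz',o['eef_rot']).as_matrix()
E
python3 - <<'E'
from h import *
o=get_obs(); print(o); print(R(o))
a,_=shot('top','t0.png'); b,_=shot('side','s0.png')
for n in('top','side'): print(cams.get_calibration(n))
E
```

```text
pics
{'time_s': 0.0, 'qpos': array([-1.24860850e+00,  3.00467901e-01,  1.52157277e+00, -9.69646850e-06,
        1.32070505e+00, -6.65869109e-02]), 'joint_vel': array([-0.00094345, -0.00034609, -0.00010279,  0.00071817, -0.00066098,
        0.00145957]), 'tau': array([ 1.36006215e-04, -5.31807232e+01, -3.52738881e+01,  7.08444114e-02,
        2.44263920e-02, -1.16541482e-04]), 'ee_pos': array([ 0.208406  , -0.50872761,  0.22389159]), 'eef_rot': array([-1.57072898e+00,  1.15114212e-03, -1.18201915e+00]), 'force': array([-0.06164679, -0.00758173, -0.18251477]), 'moment': array([-0.01974599, -0.03403835,  0.00844019]), 'grip_width': 0.09397830175934761}
[[ 3.79056882e-01 -3.74023150e-04  9.25373298e-01]
 [-9.25372657e-01  1.09076602e-03  3.79057060e-01]
 [-1.15114187e-03 -9.99999335e-01  6.73515716e-05]]
{'fx': 498.66871334676176, 'fy': 498.66871334676176, 'cx': 277.05261194478265, 'cy': 220.93712761703244, 'view': array([[-0.01088094, -0.99985716, -0.01293316,  0.01879188],
       [-0.99354275,  0.0122712 , -0.11279283,  0.54800096],
       [ 0.11293542,  0.01162235, -0.99353435,  1.25972971],
       [ 0.        ,  0.        ,  0.        ,  1.        ]])}
{'fx': 418.7330939086712, 'fy': 418.7330939086712, 'cx': 286.8329061745714, 'cy': 205.14234591863365, 'view': array([[ 0.99448806, -0.10337066,  0.01755013, -0.55205649],
       [-0.03928044, -0.52250707, -0.85172966,  0.07104274],
       [ 0.09721393,  0.8463456 , -0.52368748,  1.01700199],
       [ 0.        ,  0.        ,  0.        ,  1.        ]])}
```

View pics/t0.png

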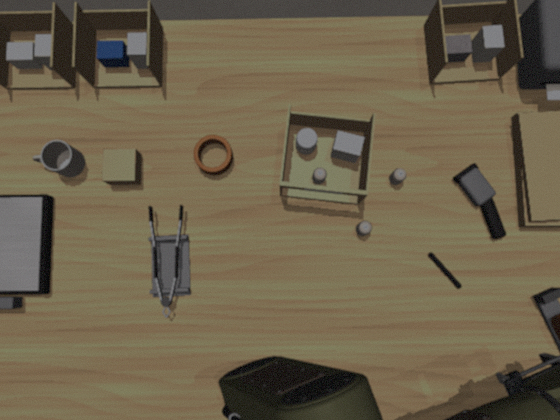

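View pics/s0.png

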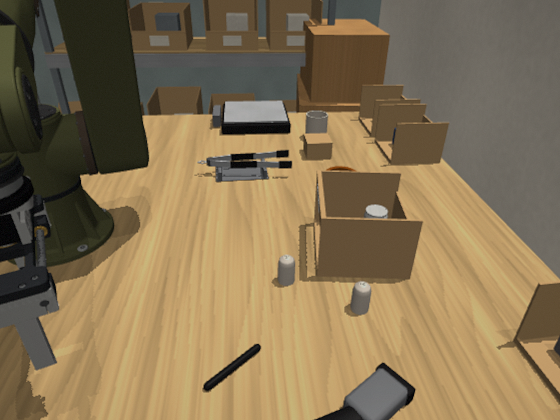

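The top view shows the tongs at about (168,262) with their jaws towards +x. The bin is at (327,155) with its mouth at the bottom. The leftmost of the three shakers is the one in the bin, at (319,175), and the decoys are at (398,176) and (364,228). Next I measure with depth.

```bash
python3 - <<'E'
from h import *
z=np.load('/tmp/top.npz'); p,d=z['p'],z['d']; W=cloud('top',d); zz=W[...,2]
v,u=np.indices(d.shape)
def box(a,b,c,e): return (u>=a)&(u<=b)&(v>=c)&(v<=e)&(d>0)
print('table z',np.median(zz[box(200,260,200,340)]))
# bin rims
m=box(275,380,100,210)&(zz>.135)&(zz<.165)
print('rim z',np.median(zz[m]),m.sum())
P=W[m]; r=cv2.minAreaRect(P[:,:2].astype(np.float32)*1000); print('rim rect',r, cv2.boxPoints(r))
h=box(278,372,180,203)&(zz>.135)&(zz<.165)
print('header: y-x fit',np.polyfit(W[h][:,1],W[h][:,0],1),W[h].min(0),W[h].max(0))
# shaker
s=box(308,332,163,186)&(zz>.03)&(zz<.1)
print('shaker',W[s].mean(0),W[s].min(0),W[s].max(0),s.sum()); t=s&(zz>W[s][:,2].max()-.006);print('top',np.median(W[t],0),W[t].min(0),W[t].max(0))
for nm,b in(('tin',(296,318,127,152)),('carton',(332,364,130,160))):
    k=box(*b)&(zz>.062)&(zz<.1); print(nm,W[k].mean(0),W[k].min(0),W[k].max(0))
# tongs
k=box(140,200,195,325)&(zz>.038)&(zz<.075)
P=W[k]; print('tongs n',k.sum(),P.min(0),P.max(0),np.median(P,0)); r=cv2.minAreaRect(P[:,:2].astype(np.float32)*1000); print(r,cv2.boxPoints(r))
for x0 in np.arange(P[:,0].min(),P[:,0].max(),.02):
    q=P[(P[:,0]>=x0)&(P[:,0]<x0+.02)]
    print(round(x0,3),q[:,1].min().round(4),q[:,1].max().round(4),((q[:,1].min()+q[:,1].max())/2).round(4),np.median(q[:,2]).round(4))
k=box(140,200,225,305)&(zz>.002)&(zz<.036); P=W[k]
r=cv2.minAreaRect(P[:,:2].astype(np.float32)*1000); print('rest',r,cv2.boxPoints(r))
c=p[200:325,140:200]; cv2.imwrite('pics/c1.png',cv2.resize(np.hstack([c[:,:,::-1],p[100:225,275:385][:,:,::-1]]),None,fx=4,fy=4,interpolation=cv2.INTER_CUBIC))
E
```

```text
table z -0.0006659806538421575
rim z 0.14830105732207444 886
rim rect ((707.07275390625, -111.90352630615234), (210.54100036621094, 201.4692840576172), 82.6662826538086) [[ 593.72455   -203.45425  ]
 [ 793.5457    -229.17146  ]
 [ 820.42096    -20.352798 ]
 [ 620.5998       5.3644104]]
header: y-x fit [0.09840432 0.62363562] [ 0.59558729 -0.20814159  0.1350556 ] [0.63326396 0.00316617 0.15607448]
shaker [ 0.6636257  -0.09761473  0.05977652] [ 0.64868349 -0.11495613  0.03099622] [ 0.6845442  -0.08154456  0.07448774] 174
top [ 0.66575808 -0.100758    0.06981346] [ 0.65455251 -0.10854948  0.06851936] [ 0.67436133 -0.08806963  0.07448774]
tin [ 0.75562458 -0.0661544   0.07295119] [ 0.73149664 -0.09294947  0.06230192] [ 0.78293829 -0.03895711  0.08115164]
carton [ 0.73559982 -0.16944005  0.08708585] [ 0.70563013 -0.2097107   0.06213187] [ 0.77086062 -0.13073977  0.0957187 ]
tongs n 737 [0.30924756 0.25516797 0.03801134] [0.59119668 0.34027661 0.06026023] [0.44680735 0.29514829 0.05028119]
((450.0920104980469, 298.55810546875), (85.02950286865234, 281.6318359375), 89.58556365966797) [[308.97226 257.06302]
 [590.59674 255.02591]
 [591.2118  340.0532 ]
 [309.58728 342.0903 ]]
0.309 0.2839 0.3033 0.2936 0.0426
0.329 0.2825 0.3055 0.294 0.0517
0.349 0.2771 0.311 0.294 0.051
0.369 0.2727 0.317 0.2948 0.05
0.389 0.2664 0.3239 0.2951 0.0503
0.409 0.2664 0.3251 0.2958 0.0515
0.429 0.2657 0.3255 0.2956 0.0502
0.449 0.2655 0.3264 0.2959 0.0504
0.469 0.2647 0.3282 0.2964 0.0503
0.489 0.257 0.3321 0.2946 0.0501
0.509 0.2607 0.335 0.2978 0.0486
0.529 0.2577 0.3381 0.2979 0.0496
0.549 0.2563 0.3403 0.2983 0.0513
0.569 0.2552 0.3401 0.2976 0.0516
0.589 0.256 0.338 0.297 0.0504
rest ((439.4369812011719, 295.8333435058594), (212.0269317626953, 159.61697387695312), 0.43301913142204285) [[332.8234  374.83835]
 [334.0297  215.22594]
 [546.05054 216.82834]
 [544.84424 376.44073]]
```

View pics/c1.png

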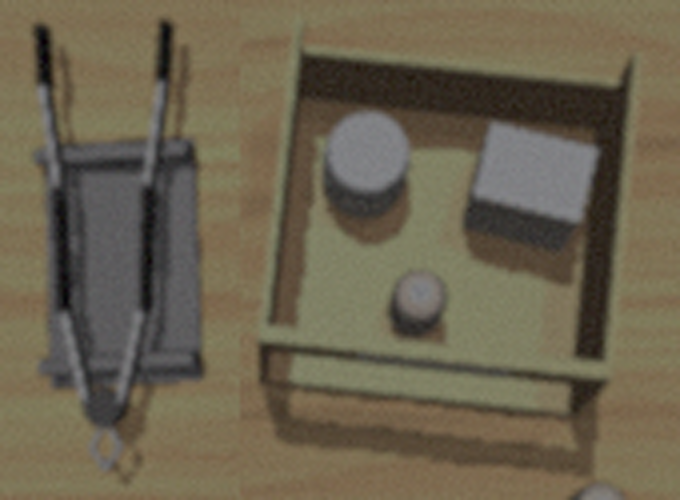

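The tongs' origin is at about (0.447, 0.296) with yaw +0.9°. Their length, x 0.309–0.591, fits the given sizes. The bin mouth is at about (0.612, −0.099) with yaw −6.5°. The shaker is at about (0.665, −0.0985), 53 mm behind the mouth, with its top at z ≈ 0.069, as expected. The tin and carton are behind it on the expected sides. Now I move above the tongs.

```bash
cat >> h.py <<'E'
def go(x,y,z,xang):
    "tool-axis shift and spin to reach world point, with tool x axis at world angle xang deg"
    o=get_obs(); M=R(o); d=M.T@(np.array([x,y,z])-o['ee_pos'])
    a=np.degrees(np.arctan2(M[1,0],M[0,0])); print('t %.2f'%o['time_s'],'ee',o['ee_pos'].round(4),'ang %.2f'%a,'F',np.round(o['force'],1),'w %.4f'%o['grip_width'],'-> shift',d.round(4),'spin %.2f'%(a-xang))
E
python3 -m handwheel '[{"fingers":1,"x":-0.654,"y":0.05,"z":0.526,"spin":21.4},{"fingers":1,"x":-0.654,"y":0.05,"z":0.526,"spin":21.4},{"fingers":1,"x":-0.654,"y":0.05,"z":0.526,"spin":21.4},{"fingers":1,"x":-0.654,"y":0.05,"z":0.526,"spin":21.4},{"fingers":1,"x":-0.654,"y":0.05,"z":0.526,"spin":21.4},{"fingers":1,"x":-0.654,"y":0.05,"z":0.526,"spin":21.4},{"fingers":1,"x":-0.654,"y":0.05,"z":0.526,"spin":21.4},{"fingers":1,"x":-0.654,"y":0.05,"z":0.526,"spin":21.4},{"fingers":1,"x":-0.654,"y":0.05,"z":0.526,"spin":21.4},{"fingers":1,"x":-0.654,"y":0.05,"z":0.526,"spin":21.4}]'
python3 -c "
from h import *
go(.447,.2957,.14,-89.1)"
```

```text
time_s: 1.1
ee_pos: [0.3505, -0.0284, 0.1948]
eef_rot: [-1.57, -0.0, -1.556]
force: [1.2, -0.7, -0.4]
grip_width: 0.0937
t 1.10 ee [ 0.3505 -0.0284  0.1948] ang -89.14 F [ 1.2 -0.7 -0.4] w 0.0937 -> shift [-0.3226  0.0548  0.1013] spin -0.04
```

```bash
python3 -m handwheel '[{"fingers":1,"x":-0.048,"y":0.01,"z":0.015,"spin":0},{"fingers":1,"x":-0.095,"y":0.02,"z":0.03,"spin":0},{"fingers":1,"x":-0.14,"y":0.03,"z":0.045,"spin":0},{"fingers":1,"x":-0.19,"y":0.04,"z":0.06,"spin":0},{"fingers":1,"x":-0.235,"y":0.05,"z":0.075,"spin":0},{"fingers":1,"x":-0.28,"y":0.054,"z":0.09,"spin":0},{"fingers":1,"x":-0.31,"y":0.054,"z":0.098,"spin":0},{"fingers":1,"x":-0.322,"y":0.054,"z":0.101,"spin":0},{"fingers":1,"x":-0.322,"y":0.054,"z":0.101,"spin":0},{"fingers":1,"x":-0.322,"y":0.054,"z":0.101,"spin":0}]'
python3 - <<'E'
from h import *
go(.447,.2957,.042,-89.1)
shot('side'); shot('top')
a=np.load('/tmp/side.npz')['p'][110:230,180:320]; b=np.load('/tmp/top.npz')['p'][195:325,120:260]
cv2.imwrite('pics/c2.png',np.hstack([cv2.resize(i[:,:,::-1],(400,370),interpolation=cv2.INTER_CUBIC) for i in(a,b)]))
E
```

```text
time_s: 2.1
ee_pos: [0.4463, 0.292, 0.1406]
eef_rot: [-1.571, -0.0, -1.556]
force: [-0.4, 0.6, 1.4]
grip_width: 0.0939
t 2.10 ee [0.4463 0.292  0.1406] ang -89.14 F [-0.4  0.6  1.4] w 0.0939 -> shift [-0.0037  0.0986  0.0008] spin -0.04
```

View pics/c2.png

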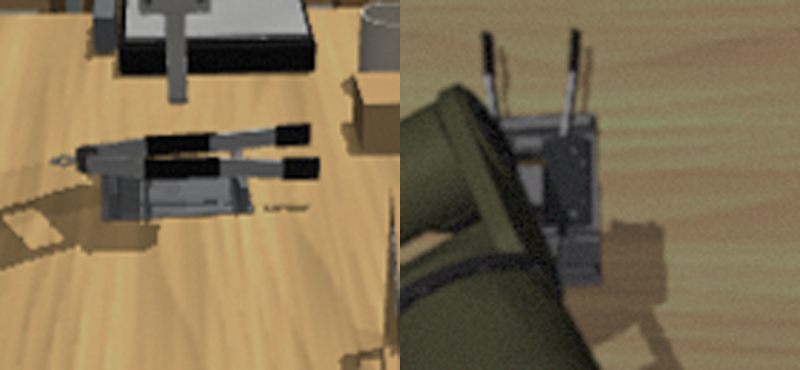

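The gripper is centred over the grips with clearance on both sides (left half: side view; right half: top view). I go down and squeeze to 55 mm.

```bash
python3 -m handwheel '[{"fingers":1,"x":-0.002,"y":0.025,"z":0.001,"spin":0},{"fingers":1,"x":-0.002,"y":0.05,"z":0.001,"spin":0},{"fingers":1,"x":-0.002,"y":0.075,"z":0.001,"spin":0},{"fingers":1,"x":-0.002,"y":0.09,"z":0.001,"spin":0},{"fingers":1,"x":-0.002,"y":0.0985,"z":0.001,"spin":0},{"fingers":1,"x":-0.002,"y":0.0985,"z":0.001,"spin":0},{"fingers":0.3,"x":-0.002,"y":0.0985,"z":0.001,"spin":0},{"fingers":0.17,"x":-0.002,"y":0.0985,"z":0.001,"spin":0},{"fingers":0.17,"x":-0.002,"y":0.0985,"z":0.001,"spin":0},{"fingers":0.17,"x":-0.002,"y":0.0985,"z":0.001,"spin":0}]' 20
python3 -c "
from h import *
go(.447,.2957,.042,-89.1)"
```

```text
time_s: 3.2
ee_pos: [0.4477, 0.2952, 0.0427]
eef_rot: [-1.57, 0.0, -1.555]
force: [0.6, 1.8, 0.0]
grip_width: 0.0655
t 3.20 ee [0.4477 0.2952 0.0427] ang -89.12 F [0.6 1.8 0. ] w 0.0655 -> shift [-0.0005  0.0007 -0.0007] spin -0.02
```

```bash
python3 -m handwheel '[{"fingers":0.17,"x":0,"y":0,"z":0,"spin":0},{"fingers":0.17,"x":0,"y":0,"z":0,"spin":0},{"fingers":0.17,"x":0,"y":0,"z":0,"spin":0},{"fingers":0.17,"x":0,"y":0,"z":0,"spin":0},{"fingers":0.17,"x":0,"y":0,"z":0,"spin":0},{"fingers":0.17,"x":0,"y":-0.005,"z":0,"spin":0},{"fingers":0.17,"x":0,"y":-0.015,"z":0,"spin":0},{"fingers":0.17,"x":0,"y":-0.03,"z":0,"spin":0},{"fingers":0.17,"x":0,"y":-0.05,"z":0,"spin":0},{"fingers":0.17,"x":0,"y":-0.05,"z":0,"spin":0}]'
python3 - <<'E'
from h import *
o=get_obs(); print(o['moment'])
shot('side'); shot('top')
a=np.load('/tmp/side.npz')['p'][110:230,180:320]; b=np.load('/tmp/top.npz')['p'][195:325,120:260]
cv2.imwrite('pics/c3.png',np.hstack([cv2.resize(i[:,:,::-1],(400,370),interpolation=cv2.INTER_CUBIC) for i in(a,b)]))
# approach pose: tongs yaw -6.5, aim at shaker
s=np.array([.665,-.0985]); y=np.radians(-6.5); f=np.array([np.cos(y),np.sin(y)])
print('grasp',s-.125*f,'pre',s-.25*f)
p=s-.25*f; go(p[0],p[1],.14,-96.5)
E
```

```text
time_s: 4.2
ee_pos: [0.4485, 0.2956, 0.0948]
eef_rot: [-1.567, 0.002, -1.555]
force: [0.4, -0.1, -2.1]
grip_width: 0.0553
[0.0059255  0.05333606 0.0614985 ]
grasp [ 0.54080352 -0.0843496 ] pre [ 0.41660704 -0.0701992 ]
t 4.30 ee [0.4474 0.295  0.0921] ang -89.12 F [-0.5  0.2 -2.7] w 0.0550 -> shift [ 0.3647 -0.0479 -0.0364] spin 7.38
```

View pics/c3.png

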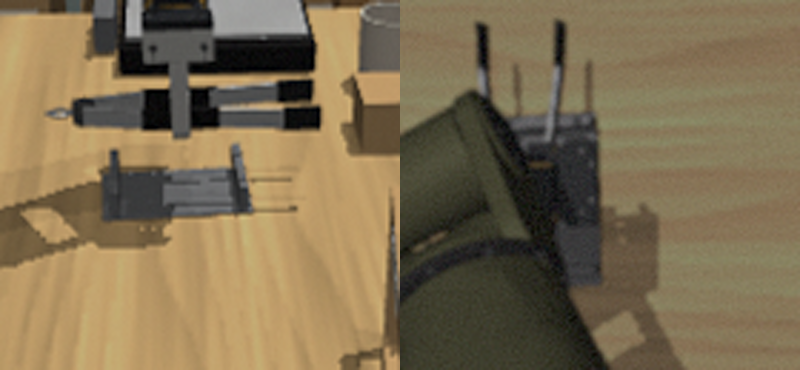

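The tongs are lifted level off the rest at 55 mm, with the jaws open. Next I carry them to in front of the bin.

```bash
python3 -m handwheel '[{"fingers":0.17,"x":0.015,"y":-0.01,"z":-0.006,"spin":0.5},{"fingers":0.17,"x":0.045,"y":-0.02,"z":-0.012,"spin":1.5},{"fingers":0.17,"x":0.085,"y":-0.02,"z":-0.018,"spin":2.5},{"fingers":0.17,"x":0.13,"y":-0.02,"z":-0.024,"spin":3.5},{"fingers":0.17,"x":0.175,"y":-0.02,"z":-0.03,"spin":4.5},{"fingers":0.17,"x":0.22,"y":-0.02,"z":-0.036,"spin":5.5},{"fingers":0.17,"x":0.265,"y":-0.02,"z":-0.036,"spin":6.5},{"fingers":0.17,"x":0.31,"y":-0.02,"z":-0.036,"spin":7.4},{"fingers":0.17,"x":0.345,"y":-0.01,"z":-0.036,"spin":7.4},{"fingers":0.17,"x":0.365,"y":0,"z":-0.036,"spin":7.4}]'
python3 -m handwheel '[{"fingers":0.17,"x":0,"y":0.01,"z":0,"spin":0},{"fingers":0.17,"x":0,"y":0.025,"z":0,"spin":0},{"fingers":0.17,"x":0,"y":0.04,"z":0,"spin":0},{"fingers":0.17,"x":0,"y":0.048,"z":0,"spin":0},{"fingers":0.17,"x":0,"y":0.053,"z":0,"spin":0},{"fingers":0.17,"x":0,"y":0.053,"z":0,"spin":0},{"fingers":0.17,"x":0,"y":0.053,"z":0,"spin":0},{"fingers":0.17,"x":0,"y":0.053,"z":0,"spin":0},{"fingers":0.17,"x":0,"y":0.053,"z":0,"spin":0},{"fingers":0.17,"x":0,"y":0.053,"z":0,"spin":0}]'
python3 - <<'E'
from h import *
shot('side'); shot('top')
a=np.load('/tmp/side.npz')['p'][150:300,170:430]; b=np.load('/tmp/top.npz')['p'][100:300,240:400]
cv2.imwrite('pics/c4.png',np.hstack([cv2.resize(a[:,:,::-1],(470,271),interpolation=cv2.INTER_CUBIC),cv2.resize(b[:,:,::-1],(217,271))]))
cv2.imwrite('pics/c4.png',np.hstack([cv2.copyMakeBorder(cv2.resize(a[:,:,::-1],(416,240),interpolation=cv2.INTER_CUBIC),0,240,0,0,0),cv2.resize(b[:,:,::-1],(384,480),interpolation=cv2.INTER_CUBIC)]))
go(.541,-.0843,.038,-96.5)
z=np.load('/tmp/top.npz'); p,d=z['p'],z['d']; W=cloud('top',d)
m=(W[...,0]>.51)&(W[...,0]<.60)&(W[...,1]>-.16)&(W[...,1]<.0)&(W[...,2]>.02)&(W[...,2]<.09)&(d>0)
P=W[m]
for x0 in np.arange(.51,.6,.015):
    q=P[(P[:,0]>=x0)&(P[:,0]<x0+.015)]
    if len(q)>3: c=q[:,1]; mid=(c.min()+c.max())/2; print(round(x0,3),c.min().round(4),c.max().round(4),mid.round(4),np.median(q[:,2]).round(4),len(q))
print(P[:,0].max())
E
```

```text
time_s: 5.3
ee_pos: [0.4165, -0.0727, 0.0913]
eef_rot: [-1.572, -0.0, -1.687]
force: [0.5, -0.0, -2.0]
grip_width: 0.0554
time_s: 6.3
ee_pos: [0.4173, -0.0705, 0.0395]
eef_rot: [-1.57, -0.0, -1.685]
force: [0.1, 0.5, -1.5]
grip_width: 0.0548
t 6.40 ee [ 0.4172 -0.0705  0.0393] ang -96.53 F [ 0.1 -0.9 -1.7] w 0.0552 -> shift [-0.0003  0.0014  0.1246] spin -0.03
0.51 -0.12 -0.0484 -0.0842 0.0479 31
0.525 -0.123 -0.0489 -0.0859 0.0491 33
0.54 -0.1228 -0.0513 -0.0871 0.0504 28
0.555 -0.0567 -0.0515 -0.0541 0.0493 11
0.5631408206570012
```

View pics/c4.png

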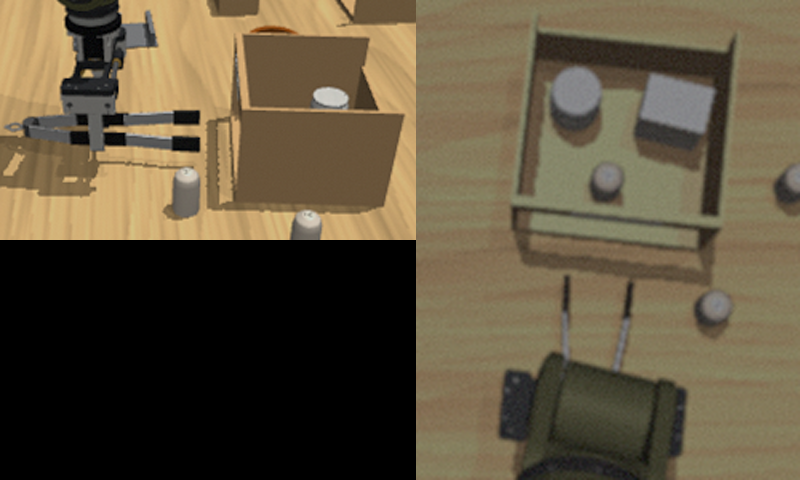

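The jaws are open and in line with the shaker, with their midline within about 2 mm of the expected line. They are level, below the header and clear of the decoys. I reach in.

```bash
python3 -m handwheel '[{"fingers":0.17,"x":0,"y":0.001,"z":0.008,"spin":0},{"fingers":0.17,"x":0,"y":0.001,"z":0.022,"spin":0},{"fingers":0.17,"x":0,"y":0.001,"z":0.037,"spin":0},{"fingers":0.17,"x":0,"y":0.001,"z":0.052,"spin":0},{"fingers":0.17,"x":0,"y":0.001,"z":0.067,"spin":0},{"fingers":0.17,"x":0,"y":0.001,"z":0.082,"spin":0},{"fingers":0.17,"x":0,"y":0.001,"z":0.097,"spin":0},{"fingers":0.17,"x":0,"y":0.001,"z":0.111,"spin":0},{"fingers":0.17,"x":0,"y":0.001,"z":0.12,"spin":0},{"fingers":0.17,"x":0,"y":0.001,"z":0.1245,"spin":0}]'
python3 - <<'E'
from h import *
shot('side'); shot('top')
a=np.load('/tmp/side.npz')['p'][150:300,230:430]; b=np.load('/tmp/top.npz')['p'][100:240,260:400]
cv2.imwrite('pics/c5.png',np.hstack([cv2.resize(i[:,:,::-1],(400,400),interpolation=cv2.INTER_CUBIC) for i in(a,b)]))
go(.541,-.0843,.038,-96.5)
z=np.load('/tmp/top.npz'); p,d=z['p'],z['d']; W=cloud('top',d)
for nm,lo,hi in(('jaws',.035,.062),('shk',.062,.08)):
  m=(W[...,0]>.62)&(W[...,0]<.70)&(W[...,1]>-.16)&(W[...,1]<-.03)&(W[...,2]>lo)&(W[...,2]<hi)&(d>0)
  P=W[m]; print(nm,m.sum(),P.min(0),P.max(0),P.mean(0))
E
```

```text
time_s: 7.4
ee_pos: [0.5415, -0.0846, 0.0379]
eef_rot: [-1.571, -0.0, -1.685]
force: [0.2, -0.5, -1.3]
grip_width: 0.0552
t 7.50 ee [ 0.541  -0.0846  0.038 ] ang -96.52 F [ 0.5  0.  -1.6] w 0.0550 -> shift [-0.0003  0.     -0.    ] spin -0.02
jaws 167 [ 0.62038219 -0.13887192  0.03529244] [ 0.68863943 -0.0634024   0.06190047] [ 0.6612071  -0.09760535  0.05038679]
shk 93 [ 0.6507474  -0.11418811  0.06202491] [ 0.67909136 -0.08583423  0.07228667] [ 0.66610161 -0.09949768  0.06613033]
```

View pics/c5.png

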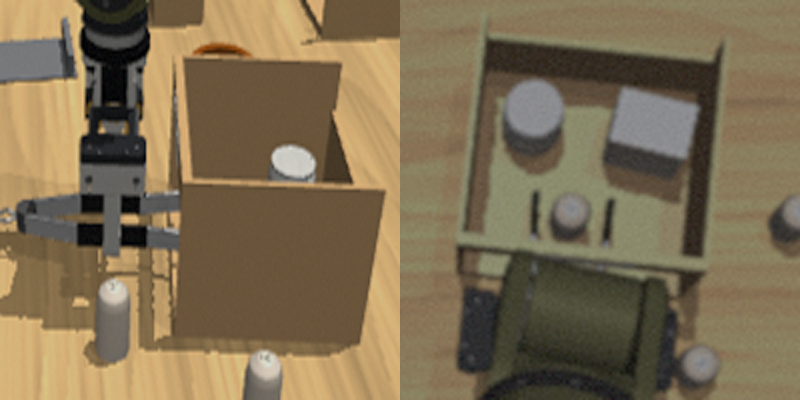

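The shaker (570,215) sits between the two jaw pads (535 and 608), and no force is registered. I close.

```bash
python3 -m handwheel '[{"fingers":0.05,"x":0,"y":0,"z":0,"spin":0},{"fingers":-0.05,"x":0,"y":0,"z":0,"spin":0},{"fingers":-0.15,"x":0,"y":0,"z":0,"spin":0},{"fingers":-0.25,"x":0,"y":0,"z":0,"spin":0},{"fingers":-0.4,"x":0,"y":0,"z":0,"spin":0},{"fingers":-0.4,"x":0,"y":0,"z":0,"spin":0},{"fingers":-0.4,"x":0,"y":0,"z":0,"spin":0},{"fingers":-0.4,"x":0,"y":0,"z":0,"spin":0},{"fingers":-0.4,"x":0,"y":0,"z":0,"spin":0},{"fingers":-0.4,"x":0,"y":0,"z":0,"spin":0}]' 28
python3 -c "
from h import *
go(.541,-.0843,.038,-96.5)"
```

```text
time_s: 8.5
ee_pos: [0.5408, -0.0845, 0.0382]
eef_rot: [-1.571, 0.0, -1.685]
force: [-0.8, 1.0, -1.8]
grip_width: 0.0444
t 8.50 ee [ 0.5408 -0.0845  0.0382] ang -96.52 F [-0.8  1.  -1.8] w 0.0444 -> shift [-0.0003  0.0002  0.0002] spin -0.02
```

The grips are at 44.4 mm, so the tongs are closed on the shaker. I lift 28 mm and check before pulling out.

```bash
python3 -m handwheel '[{"fingers":-0.4,"x":0,"y":-0.002,"z":0,"spin":0},{"fingers":-0.4,"x":0,"y":-0.005,"z":0,"spin":0},{"fingers":-0.4,"x":0,"y":-0.009,"z":0,"spin":0},{"fingers":-0.4,"x":0,"y":-0.014,"z":0,"spin":0},{"fingers":-0.4,"x":0,"y":-0.019,"z":0,"spin":0},{"fingers":-0.4,"x":0,"y":-0.024,"z":0,"spin":0},{"fingers":-0.4,"x":0,"y":-0.028,"z":0,"spin":0},{"fingers":-0.4,"x":0,"y":-0.028,"z":0,"spin":0},{"fingers":-0.4,"x":0,"y":-0.028,"z":0,"spin":0},{"fingers":-0.4,"x":0,"y":-0.028,"z":0,"spin":0}]'
python3 - <<'E'
from h import *
go(.541,-.0843,.066,-96.5); print(get_obs()['moment'])
shot('side'); shot('top')
a=np.load('/tmp/side.npz')['p'][150:300,230:430]; b=np.load('/tmp/top.npz')['p'][100:240,260:400]
cv2.imwrite('pics/c6.png',np.hstack([cv2.resize(i[:,:,::-1],(400,400),interpolation=cv2.INTER_CUBIC) for i in(a,b)]))
z=np.load('/tmp/top.npz'); p,d=z['p'],z['d']; W=cloud('top',d)
m=(W[...,0]>.64)&(W[...,0]<.69)&(W[...,1]>-.125)&(W[...,1]<-.07)&(W[...,2]>.085)&(d>0)
P=W[m]; print(m.sum(),P.min(0),P.max(0),P.mean(0))
E
```

```text
time_s: 9.5
ee_pos: [0.5407, -0.0846, 0.066]
eef_rot: [-1.571, 0.0, -1.685]
force: [0.3, 0.1, -2.8]
grip_width: 0.044
t 9.50 ee [ 0.5407 -0.0846  0.066 ] ang -96.52 F [ 0.3  0.1 -2.8] w 0.0440 -> shift [-0.0003 -0.      0.0003] spin -0.02
[0.0352753  0.12705112 0.00323138]
124 [ 0.65030686 -0.11478997  0.0857237 ] [ 0.68145657 -0.08451313  0.09974172] [ 0.66607801 -0.09997404  0.09172262]
```

View pics/c6.png

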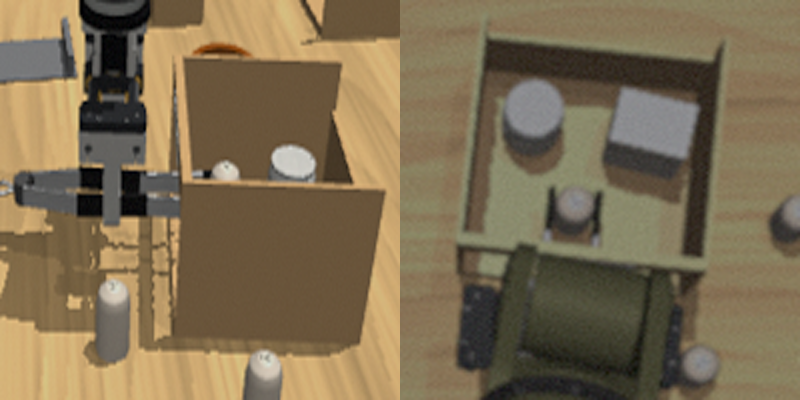

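The shaker is held between the pads, its top raised 28 mm to about 0.098. It is upright, and the tin and carton are where they were. I pull straight out, then raise.

```bash
python3 -m handwheel '[{"fingers":-0.4,"x":0,"y":0,"z":-0.005,"spin":0},{"fingers":-0.4,"x":0,"y":0,"z":-0.015,"spin":0},{"fingers":-0.4,"x":0,"y":0,"z":-0.03,"spin":0},{"fingers":-0.4,"x":0,"y":0,"z":-0.05,"spin":0},{"fingers":-0.4,"x":0,"y":0,"z":-0.07,"spin":0},{"fingers":-0.4,"x":0,"y":0,"z":-0.09,"spin":0},{"fingers":-0.4,"x":0,"y":0,"z":-0.11,"spin":0},{"fingers":-0.4,"x":0,"y":0,"z":-0.13,"spin":0},{"fingers":-0.4,"x":0,"y":0,"z":-0.144,"spin":0},{"fingers":-0.4,"x":0,"y":0,"z":-0.15,"spin":0}]'
python3 -m handwheel '[{"fingers":-0.4,"x":0,"y":-0.003,"z":0,"spin":0},{"fingers":-0.4,"x":0,"y":-0.01,"z":0,"spin":0},{"fingers":-0.4,"x":0,"y":-0.02,"z":0,"spin":0},{"fingers":-0.4,"x":0,"y":-0.03,"z":0,"spin":0},{"fingers":-0.4,"x":0,"y":-0.04,"z":0,"spin":0},{"fingers":-0.4,"x":0,"y":-0.05,"z":0,"spin":0},{"fingers":-0.4,"x":0,"y":-0.057,"z":0,"spin":0},{"fingers":-0.4,"x":0,"y":-0.06,"z":0,"spin":0},{"fingers":-0.4,"x":0,"y":-0.06,"z":0,"spin":0},{"fingers":-0.4,"x":0,"y":-0.06,"z":0,"spin":0}]'
python3 -m handwheel '[{"fingers":-0.4,"x":0,"y":0,"z":0,"spin":0},{"fingers":-0.4,"x":0,"y":0,"z":0,"spin":0},{"fingers":-0.4,"x":0,"y":0,"z":0,"spin":0},{"fingers":-0.4,"x":0,"y":0,"z":0,"spin":0},{"fingers":-0.4,"x":0,"y":0,"z":0,"spin":0},{"fingers":-0.4,"x":0,"y":0,"z":0,"spin":0},{"fingers":-0.4,"x":0,"y":0,"z":0,"spin":0},{"fingers":-0.4,"x":0,"y":0,"z":0,"spin":0},{"fingers":-0.4,"x":0,"y":0,"z":0,"spin":0},{"fingers":-0.4,"x":0,"y":0,"z":0,"spin":0}]'
python3 - <<'E'
from h import *
go(.541,-.0843,.066,-96.5)
shot('side'); shot('top')
a=np.load('/tmp/side.npz')['p'][100:300,170:430]; b=np.load('/tmp/top.npz')['p'][100:300,240:400]
cv2.imwrite('pics/c7.png',np.hstack([cv2.resize(a[:,:,::-1],(480,369),interpolation=cv2.INTER_CUBIC),cv2.resize(b[:,:,::-1],(295,369),interpolation=cv2.INTER_CUBIC)]))
for n in('side','top'):
  z=np.load('/tmp/%s.npz'%n); p,d=z['p'],z['d']; W=cloud(n,d)
  m=(W[...,0]>.49)&(W[...,0]<.54)&(W[...,1]>-.11)&(W[...,1]<-.055)&(W[...,2]>.03)&(W[...,2]<.2)&(d>0)
  P=W[m]; print(n,m.sum(),P.min(0),P.max(0),P.mean(0))
  if n=='top':
    for nm,b in(('tin',(296,318,127,152)),('carton',(332,364,130,160))):
      v,u=np.indices(d.shape); k=(u>=b[0])&(u<=b[1])&(v>=b[2])&(v<=b[3])&(W[...,2]>.062)&(W[...,2]<.1); print(nm,W[k].mean(0))
E
```

```text
time_s: 10.6
ee_pos: [0.3903, -0.0673, 0.0662]
eef_rot: [-1.571, 0.0, -1.685]
force: [-0.1, -0.1, -2.9]
grip_width: 0.0441
time_s: 11.6
ee_pos: [0.3916, -0.0675, 0.126]
eef_rot: [-1.571, 0.0, -1.685]
force: [0.0, -0.1, -3.1]
grip_width: 0.044
time_s: 12.6
ee_pos: [0.3918, -0.0675, 0.1262]
eef_rot: [-1.571, 0.0, -1.685]
force: [-0.3, 0.3, -2.7]
grip_width: 0.0443
t 12.60 ee [ 0.3918 -0.0675  0.1262] ang -96.52 F [-0.3  0.3 -2.7] w 0.0443 -> shift [-0.0003  0.0602  0.1501] spin -0.02
side 528 [ 0.49001022 -0.10994901  0.09190998] [ 0.53956536 -0.05805836  0.15795321] [ 0.5147083  -0.09511002  0.12984485]
top 306 [ 0.49015987 -0.10759639  0.10209825] [ 0.53754352 -0.0567833   0.16213187] [ 0.51490182 -0.0821855   0.14232596]
tin [ 0.75573105 -0.06606567  0.0728579 ]
carton [ 0.73548006 -0.16949102  0.08693152]
```

View pics/c7.png

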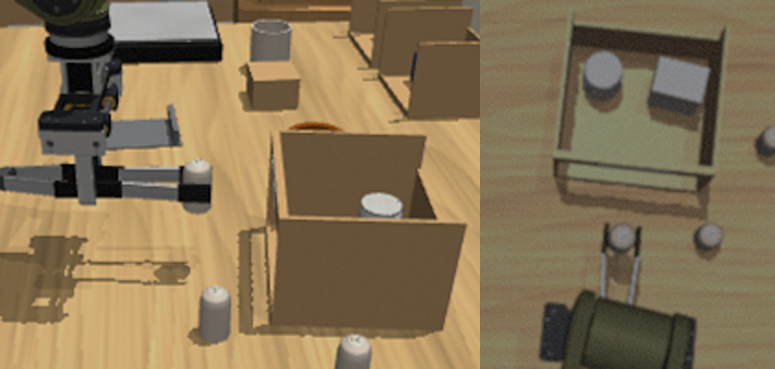

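The shaker is upright in the tongs at (197,185), in front of the bin. Its underside is at about z 0.092, it is steady, and the tin and carton have not moved. I hand in.

```bash
python3 -c "
from station import workorder
print(workorder.hand_in())"
```

```text
the job is handed in; nothing more can be done
None
```

I picked up the tongs by their black grips and reached below the header with the jaws open. I closed them on the leftmost shaker at 28 N, lifted it 28 mm and drew it straight out. I handed in at 12.6 s with the shaker still held.

**Last checks:**
- **Shaker:** it is upright between the pads, about 9 cm in front of the mouth, with its underside about 9 cm above the bench.
- **Grip:** the opening held steady at 44 mm, and the force reading showed only the weight (about 3 N).
- **Tin and carton:** both are within 0.2 mm of where they were at the start.

No check failed. The only disagreement was about 2 mm between the measured jaw midline and the expected line before reaching in, well inside the clearance.

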